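# Brush back onto the tilting vacuum clamp

## Task

Set this brush back up on the vacuum clamp for me: first open the vacuum by sliding the black sleeve on the hand valve all the way to its stop at the gauge end. Then take the long round-ended brush back and press it flush onto the clamp's sloped rubber seal, lengthwise along the plate and centred so that it covers the whole seal, without knocking the plate out of its set angle. Finish while still gripping it and pressing it steadily against the seal, as you would while the vacuum builds; do not let go.

Things in the scene. Friction and masses are not known exactly. Their poses are not given: they have to be found in the camera images.
- valve_sleeve (a joint): How far the valve's black sleeve has been slid, in m: 0 = shut, at the pipe end; 0.044 = fully open, against the steel stop collar by the end block that carries the gauge. Starts anywhere from 0 to 0.014. Moves against about 4 N of friction plus light drag; not sprung, it stays where it is left.
- sleeve (a point): Centre of the black ridged sleeve of the vacuum hand valve: a cylinder, 35 mm in diameter over its ridges (solid body 32 mm), 44 mm long, on a level tube, centre 50 mm above the bench. Axes: y along the tube towards the gauge end (opening direction), z up. Can be pinched from above, across the tube.
- valve: Vacuum hand valve bolted to the bench; origin: centre of its foot (62 x 176 x 10 mm), y towards the gauge end, z up. A 22 mm tube runs 110 mm between two end blocks (36 mm across, 26 mm along the tube, tops 72 mm high). On the +y block's outer end a round 46 mm gauge, dial up, top 80 mm high; at the -y end a pipe bends down into the bench. A steel stop collar 11 mm long, 31 mm across, sits at each end of the tube.
- blank_mid (a point): Centre (12 mm above its flat underside) of the long beech brush back lying flat on the bench: 160 mm long, 60 wide, 24 thick, straight sides, half-round ends, rows of dark tuft holes on top, 105 to 200 g. Axes: x along its length, y across, z out of its top; half a turn about z makes no difference. The smaller square-cornered brush backs (90 x 42 mm) are not wanted.
- seal (a point): Centre of the clamp's rubber seal, a flat face 100 x 42 mm with no raised edge, about 92 to 97 mm above the bench. Axes: x along the plate, uphill; y across, level; z square out of the face. Its slope, between 14 and 30 degrees, low end on the robot's side, differs each time. With the brush back flush and centred, the latter's centre is 12 mm out along z and it overhangs 30 mm at the ends, 9 mm at the sides.
- clamp: Tilting vacuum clamp bolted to the bench; origin: centre of its grey foot (130 x 110 x 12 mm), x uphill, z up. Its aluminium plate, which carries the seal, turns on a level axis 55 mm above the bench and 43 mm below the seal face and is held at its angle by friction (slips above 4 N m). A black star knob stands out 52 mm to +y at the axis.
Mind the look-alikes: they are no part of the job. What is shaped like the part that bears blank_mid but blue is not meant.

How it is judged:
By the outcome, as a careful person would: the job done as asked, in the order asked, and still so for the second after the job is handed in, while the arm keeps its last pose, push and grip.
It also fails if it takes over 56 s, if anything falls off the work surface, if the arm or the gripper's body presses on something with over 40 N, if the wrist force passes 120 N, or if a joint passes its speed limit or range.

## Robot

A 7-joint arm with a two-finger parallel gripper is mounted at the origin on the work surface. World frame = base frame: x ahead of the robot, y to its left, z up, the work surface at z = 0. Lengths are in m, angles in rad, forces in N, time in s.
With the tool pointing down it reaches from about 0.35 to 0.9 m from the base axis. Payload 8.1 kg.
Tool frame: the origin (TCP) lies at the very end of the fingers, on their centre line; the grasp point (between the pads) lies 19 mm behind it; z points along the fingers, y is the line along which they close (so a half turn about z gives the same grasp; the last joint's range is limited). The gripper opens to 85 mm and grips with 20 to 120 N. Pads are 22 mm wide; open, the fingers measure 114 mm over their backs; the gripper's body (76 mm by 85 mm) begins 54 mm behind the grasp point. The pads swing forward as they close: fully open they stand 13 mm farther back than shut.
Start: joints at [1.067, 0.434, 0.025, 1.573, -0.012, 1.134, -0.075], TCP at [0.244, -0.575, 0.231] pointing down, gripper open.
Joint ranges: [-2.62, 2.62], [-0.44, 2.09], [-1.27, 1.32], [0.08, 2.57], [-1.32, 4.46], [0.12, 2], [-2.74, 2.74]. Speed limits (rad/s): [2.22, 2.22, 3.01, 3.01, 3.14, 3.14, 3.14].

## Interface

Orientations are given as a unit quaternion [x, y, z, w].
In Python, from rig import robot gives the robot as it stands.
- The arm moves only by the tool servo_tool, never from a script. Its argument "increments" is text: rows parted by semicolons, each of 7 numbers parted by spaces: the turn, a rotation vector about the tool's x, y, z in rad, then the shift along the tool's x, y, z in m, then the finger opening in m, from 0 to 0.0854. In form: rx ry rz dx dy dz jaw; .... A call has 1 to 8 rows; each row is the pose to reach, as a shift and turn from the pose commanded when the call began, along the tool's axes at that moment; what a row does not reach only later rows make up. A row lasts 1/12 s, in which the tool goes at most 41.7 mm and 7.16 degrees, less where a joint would pass 70% of its speed; a pose out of reach is approached as far as the arm can. A call with a gripper value outside its range is refused whole. The fingers move at their own pace and stop on an object; "grip_force" is the grip in N (left out, the last holds). Time passes only in rows, so rows that repeat a pose let the fingers close. It gives the time, the measured TCP pose, the force, the opening and the grip force at its end, in the units of the state.
- robot.observe(): the state, without advancing time (a new reading comes with each control period).
- robot.read_camera(name): name is "side" or "top"; returns a dict with "image" (480x640x3 uint8, red, green, blue), "mtx" (3x3 intrinsics, pixels), "R" (3x3) and "t" (3): a world point X has camera coordinates R X + t. Camera axes: x right, y down, z forward; pixel columns grow to the right and rows downward; lengths in m; the calibration is good to about 2 mm. A picture is of the moment at which its call begins. There is no depth.
- robot.close_job(): hands the job in; it is judged then, once.
The state is a dict: "time": time; "q": joint angles; "joint_velocities": joint speeds; "tau": joint torques, N m; "tcp_pos": TCP position; "orientation": TCP orientation; "force": force on the tool from outside, world axes, zero at the start; "moment": the same for the moment, N m; "opening": finger opening in m; "grip_force": force on a finger pad.
Only numpy, scipy, OpenCV 4.12 (cv2) and the standard library are available. Lean on these libraries where they do the work, as an engineer would, in place of code of your own. Each camera call takes 0.05 s, during which the arm holds its last target. There are 200 camera calls.

## Working session

There is one attempt and no reset: what is moved stays moved. The work goes in short steps, Python scripts to look and compute and a tool call to move; the robot and the scene stay as the last step left them, time stands still between calls to the robot, and variables do not carry over. Pictures are saved under pics/ and viewed, at most 10 in all, crops included, and the job is handed in when it is done.

Besides the shell and the picture viewer there is one more tool, called after "Emit:" as name(argument=value, ...), one argument or row to a line, values as JSON. servo_tool: Moves the arm, as the interface text tells. Its arguments: {"type":"object","properties":{"increments":{"type":"string"},"grip_force":{"type":"number"}},"required":["increments"]}

```bash
mkdir -p pics; ls; python3 - <<'E'
from rig import robot
import cv2,numpy as np
np.set_printoptions(precision=4,suppress=True)
print(robot.observe())
for n in("side","top"):
    c=robot.read_camera(n); cv2.imwrite(f"pics/{n}0.png",c["image"][...,::-1]); print(n,c["mtx"],c["R"],c["t"])
E
```

```text
pics
{'time': 0.0, 'q': array([ 1.0674,  0.4352,  0.025 ,  1.5741, -0.0116,  1.134 , -0.0751]), 'joint_velocities': array([ 0.0019, -0.0027,  0.0001, -0.0016,  0.0016, -0.0007, -0.0018]), 'tau': array([ -0.0001, -67.0456,   1.025 , -31.6221,   0.0155,   0.0123,
        -0.    ]), 'tcp_pos': array([ 0.2436, -0.575 ,  0.2305]), 'orientation': array([ 0.98  ,  0.199 , -0.0002, -0.0007]), 'force': array([ 0.0018, -0.3303, -0.5242]), 'moment': array([-0.0005, -0.0393,  0.0045]), 'grip_force': 0.0, 'opening': 0.08533146239833125}
side [[572.2833   0.     316.5485]
 [  0.     572.2833 240.474 ]
 [  0.       0.       1.    ]] [[-0.8795 -0.4754  0.0212]
 [-0.2728  0.4671 -0.8411]
 [ 0.3899 -0.7455 -0.5405]] [0.4694 0.2163 0.6791]
top [[468.5718   0.     319.1439]
 [  0.     468.5718 238.5962]
 [  0.       0.       1.    ]] [[ 0.0217 -0.9997 -0.0134]
 [-0.9825 -0.0189 -0.1856]
 [ 0.1853  0.0172 -0.9825]] [-0.0086  0.5459  0.6935]
```

View pics/side0.png

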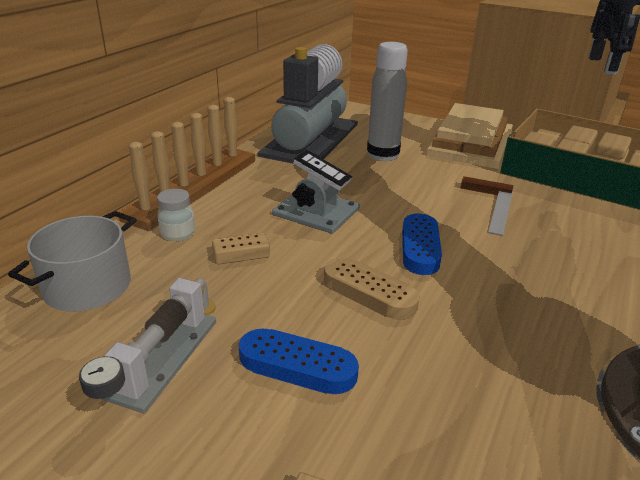

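View pics/top0.png

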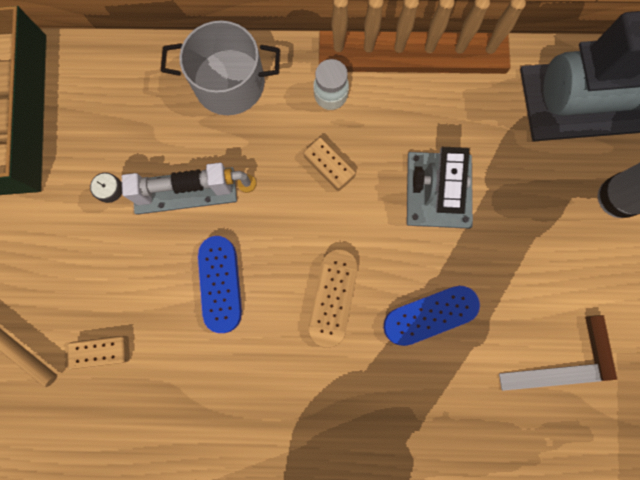

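The long, round-ended beech back is at top (333,297) and side (370,287). The blue ones at top (219,284) and (432,315) are look-alikes. The ones at top (330,162) and (97,351) are small and square-cornered, so not wanted. The sleeve is at top (187,181), side (167,318), and the seal is at top (453,180), side (322,168). I'll confirm these in an enlarged composite crop.

```bash
python3 - <<'E'
import cv2,numpy as np
s=cv2.imread("pics/side0.png");t=cv2.imread("pics/top0.png")
def cr(im,u,v,w,h):
    a=cv2.resize(im[v:v+h,u:u+w],(400,300),interpolation=cv2.INTER_CUBIC)
    return a
# each crop: scale 4 (100x75) or 2.5(160x120)
A=np.vstack([np.hstack([cr(t,400,140,100,75),cr(s,265,140,100,75)]),np.hstack([cr(t,260,235,160,120),cr(s,300,230,160,120)])])
B=np.vstack([np.hstack([cr(t,85,130,200,150)]),np.hstack([cr(s,70,270,200,150)])])
cv2.imwrite("pics/A.png",A);cv2.imwrite("pics/B.png",B)
E
```

```text
(no output)
```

View pics/A.png

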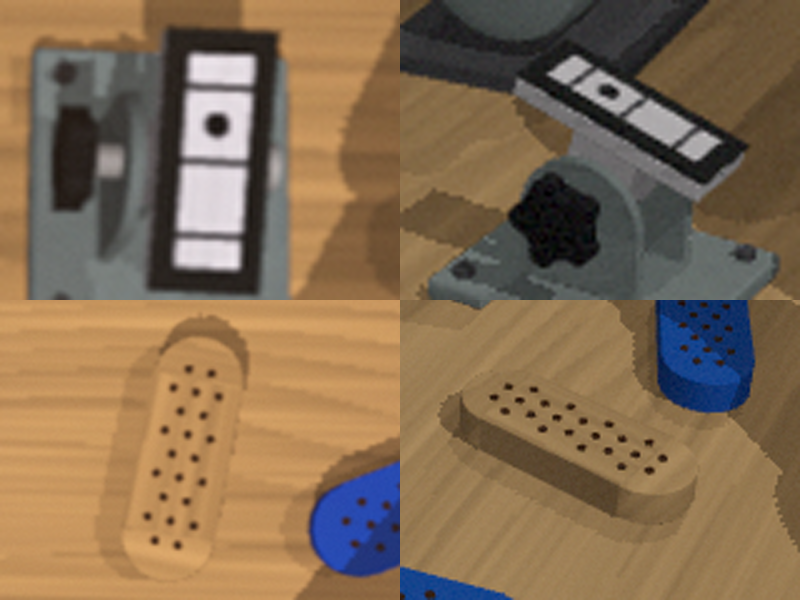

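View pics/B.png

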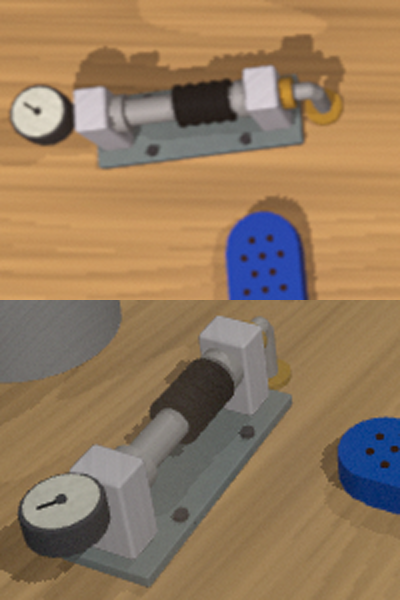

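```bash
cat > h.py <<'E'
import cv2,numpy as np
from scipy.spatial.transform import Rotation as Ro
np.set_printoptions(precision=4,suppress=True)
C={"side":(np.array([[572.2833,0,316.5485],[0,572.2833,240.474],[0,0,1]]),None,None)}
def P(c): return c["mtx"]@np.c_[c["R"],c["t"]]
def tri(ct,cs,a,b):
    X=cv2.triangulatePoints(P(ct),P(cs),np.float64(a).T.copy(),np.float64(b).T.copy()); X=(X[:3]/X[3]).T
    def pr(c): y=np.c_[X,np.ones(len(X))]@P(c).T; return y[:,:2]/y[:,2:]
    return X,np.linalg.norm(pr(ct)-a,axis=1),np.linalg.norm(pr(cs)-b,axis=1)
E
python3 - <<'E'
from h import *
from rig import robot
ct,cs=robot.read_camera("top"),robot.read_camera("side")
f=lambda p,o,s,d:(np.float64(p)-d)/s+o
T=lambda p,o,s,d=(0,0):f(p,o,s,np.array(d))
# seal
a=T([(165,28),(280,32),(262,293),(148,288)],(400,140),4); b=T([(517,82),(563,40),(748,147),(702,188)],(265,140),4,(400,0))
X,e1,e2=tri(ct,cs,a,b);c=X.mean(0);print("seal",X,c,e1,e2)
x=X[0]+X[1]-X[2]-X[3];y=X[0]+X[3]-X[1]-X[2]
print("len",np.linalg.norm(x)/2,np.linalg.norm(y)/2,"slope",np.degrees(np.arctan2(x[2],np.hypot(*x[:2]))),"yaw",np.degrees(np.arctan2(x[1],x[0])),"y tilt",y/2, "yaw from y",np.degrees(np.arctan2(-y[0],y[1])))
# brush
a=T([(189,369),(211,373),(155,541),(178,545)],(260,235),2.5,(0,300)); b=T([(494,397),(509,386),(649,470),(663,458)],(300,230),2.5,(400,300))
X,e1,e2=tri(ct,cs,a,b);print("brush",X,X.mean(0),e1,e2); x=X[0]+X[1]-X[2]-X[3];print("yaw",np.degrees(np.arctan2(x[1],x[0])))
# valve
a=T([(204,103),(100,166),(303,143)],(85,130),2); b=T([(192,400),(150,583),(291,395)],(70,270),2,(0,300))
X,e1,e2=tri(ct,cs,a,b);print("valve",X,e1,e2);d=X[1]-X[2];print("yaw of y",np.degrees(np.arctan2(d[1],d[0])),np.linalg.norm(d))
E
```

```text
seal [[ 0.6801 -0.1812  0.1059]
 [ 0.6788 -0.2227  0.1105]
 [ 0.5835 -0.2216  0.081 ]
 [ 0.5852 -0.1786  0.0791]] [ 0.6319 -0.201   0.0941] [0.5648 0.4109 0.4575 0.4617] [0.3227 0.2264 0.2619 0.2734]
len 0.0991925417975832 0.04241518665411205 slope 16.495697112871348 yaw -1.1233293641355855 y tilt [ 0.0015  0.0423 -0.0032] yaw from y -1.983709600940452
brush [[ 0.5111 -0.0247  0.0257]
 [ 0.5082 -0.0392  0.0263]
 [ 0.401  -0.0048  0.0258]
 [ 0.3984 -0.0195  0.0256]] [ 0.4547 -0.0221  0.0259] [0.2904 0.5747 0.1831 0.487 ] [0.2055 0.4019 0.1357 0.3565]
yaw -10.199245032412415
valve [[0.6361 0.2201 0.0516]
 [0.591  0.3189 0.0056]
 [0.6161 0.1462 0.0095]] [0.2329 1.3405 0.3229] [0.1996 1.3277 0.2633]
yaw of y 98.28333127759785 0.1745996371776596
```

```bash
cat >> h.py <<'E'
def inc(pos,psi,n=(0,0,1)):
    """increment from the measured pose to TCP pos, tool y at yaw psi deg, tool z = -n"""
    from rig import robot
    o=robot.observe(); R0=Ro.from_quat(o["orientation"])
    z=-np.float64(n)/np.linalg.norm(n); y=np.array([np.cos(np.radians(psi)),np.sin(np.radians(psi)),0]); x=np.cross(y,z); x/=np.linalg.norm(x); y=np.cross(z,x)
    R1=Ro.from_matrix(np.c_[x,y,z]); print((R0.inv()*R1).as_rotvec(),R0.inv().apply(np.float64(pos)-o["tcp_pos"]),"F",o["force"])
E
python3 -c "
from h import *
inc((.634,.220,.16),8.3); inc((.634,.220,.16),-171.7)"
```

```text
[-0.0008 -0.0005 -1.3149] [ 0.6696 -0.5799  0.0713] F [ 0.8753 -0.4144 -0.5597]
[-0.0006  0.0009  1.8267] [ 0.6696 -0.5799  0.0713] F [ 0.8753 -0.4144 -0.5597]
```

Emit:
servo_tool(
  increments="0 0 -1.315 0.67 -0.58 0 0.085;0 0 -1.315 0.67 -0.58 0 0.085;0 0 -1.315 0.67 -0.58 0 0.085;0 0 -1.315 0.67 -0.58 0 0.085;0 0 -1.315 0.67 -0.58 0 0.085;0 0 -1.315 0.67 -0.58 0 0.085;0 0 -1.315 0.67 -0.58 0 0.085;0 0 -1.315 0.67 -0.58 0 0.085",
  grip_force=50,
)

```text
time: 0.87
tcp_pos: [0.3911, -0.2744, 0.2315]
orientation: [0.763, 0.647, -0.0, 0.0]
force: [0.7, 0.3, -0.2]
opening: 0.0849
grip_force: 0.0
```

```bash
python3 -c "
from h import *
inc((.634,.220,.16),8.3)"
```

```text
[ 0.0001  0.0005 -0.309 ] [0.5275 0.1588 0.0713] F [ 0.7058  0.2865 -0.2476]
```

Emit:
servo_tool(
  increments="0 0 -0.309 0.5275 0.159 0 0.085;0 0 -0.309 0.5275 0.159 0 0.085;0 0 -0.309 0.5275 0.159 0 0.085;0 0 -0.309 0.5275 0.159 0 0.085;0 0 -0.309 0.5275 0.159 0 0.085;0 0 -0.309 0.5275 0.159 0 0.085;0 0 -0.309 0.5275 0.159 0 0.085;0 0 -0.309 0.5275 0.159 0 0.085",
)

```text
time: 1.53
tcp_pos: [0.5401, 0.0238, 0.2313]
orientation: [0.656, 0.754, -0.0, 0.0]
force: [0.6, -0.6, -0.8]
opening: 0.0852
grip_force: 0.0
```

```bash
python3 -c "
from h import *
inc((.634,.220,.12),8.3)"
```

```text
[ 0.0001  0.0003 -0.0063] [0.1814 0.1201 0.1113] F [ 0.5647 -0.615  -0.7814]
```

Emit:
servo_tool(
  increments="0 0 -0.006 0.18 0.12 0.111 0.085;0 0 -0.006 0.18 0.12 0.111 0.085;0 0 -0.006 0.18 0.12 0.111 0.085;0 0 -0.006 0.18 0.12 0.111 0.085;0 0 -0.006 0.18 0.12 0.111 0.085;0 0 -0.006 0.18 0.12 0.111 0.085;0 0 -0.006 0.18 0.12 0.111 0.085;0 0 -0.006 0.18 0.12 0.111 0.085",
)

```text
time: 2.2
tcp_pos: [0.6325, 0.2191, 0.1183]
orientation: [0.653, 0.757, -0.001, -0.001]
force: [-0.5, 0.0, 0.3]
opening: 0.0851
grip_force: 0.0
```

```bash
python3 - <<'E'
from h import *
from rig import robot
inc((.634,.220,.030),8.3)
t=robot.read_camera("top")["image"][130:230,85:285,::-1]; s=robot.read_camera("side")["image"][250:420,60:260,::-1]
cv2.imwrite("pics/C.png",np.vstack([cv2.resize(t,(600,300)),cv2.resize(s,(352,300))[:, :].copy() if 0 else cv2.copyMakeBorder(cv2.resize(s,(352,300)),0,0,0,248,0)]))
E
```

```text
[-0.0029 -0.0006  0.0032] [0.0007 0.0018 0.0883] F [-0.4748  0.0027  0.332 ]
```

View pics/C.png

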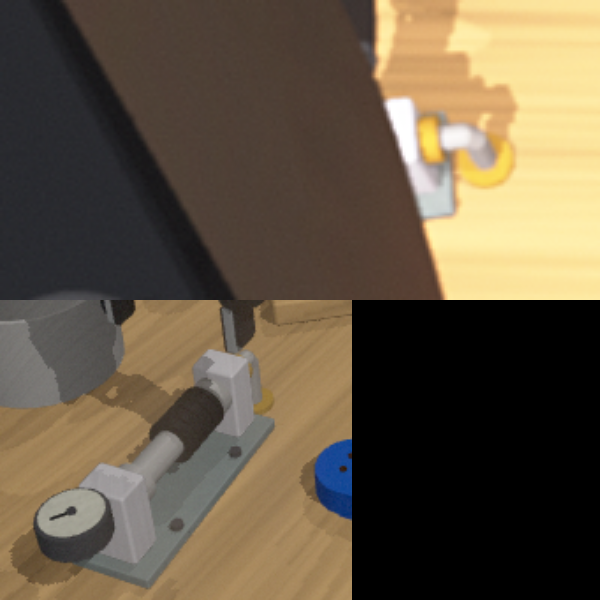

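The top view is blocked by the arm. The side crop shows the sleeve at (187,423) with the open fingers straddling above it, so I'll descend.

Emit:
servo_tool(
  increments="0 0 0.003 0 0.002 0.04 0.085;0 0 0.003 0 0.002 0.07 0.085;0 0 0.003 0 0.002 0.088 0.085;0 0 0.003 0 0.002 0.088 0.085;0 0 0.003 0 0.002 0.088 0.085;0 0 0.003 0 0.002 0.088 0.02;0 0 0.003 0 0.002 0.088 0.02;0 0 0.003 0 0.002 0.088 0.02",
  grip_force=40,
)

```text
time: 2.97
tcp_pos: [0.6367, 0.2174, 0.0343]
orientation: [0.655, 0.755, 0.001, 0.001]
force: [-0.1, 0.1, 0.0]
opening: 0.0512
grip_force: 0.0
```

Emit:
servo_tool(
  increments="0 0 0 0 0 0 0.02;0 0 0 0 0 0 0.02;0 0 0 0 0 0 0.02;0 0 0 0 0 0 0.02",
)

```text
time: 3.3
tcp_pos: [0.6379, 0.2176, 0.034]
orientation: [0.655, 0.755, 0.002, 0.001]
force: [5.0, 0.2, 6.1]
opening: 0.0305
grip_force: 41.2
```

```bash
python3 -c "
from h import *
d=np.array([-.144,.99,0])
inc((.634,.220,.030)+.04*d,8.3)"
```

```text
[ 0.0048 -0.0007 -0.0035] [ 0.0429 -0.0036  0.004 ] F [4.9811 0.1957 6.076 ]
```

Emit:
servo_tool(
  increments="0 0 0 0.005 0 0.002 0.02;0 0 0 0.01 0 0.002 0.02;0 0 0 0.015 0 0.002 0.02;0 0 0 0.02 0 0.002 0.02;0 0 0 0.025 0 0.002 0.02;0 0 0 0.03 0 0.002 0.02;0 0 0 0.033 0 0.002 0.02;0 0 0 0.033 0 0.002 0.02",
  grip_force=50,
)

```text
time: 3.97
tcp_pos: [0.633, 0.2512, 0.0339]
orientation: [0.655, 0.755, 0.002, 0.001]
force: [-0.3, -2.4, 21.2]
opening: 0.0304
grip_force: 50.1
```

Emit:
servo_tool(
  increments="0 0 0 0.003 0 0 0.02;0 0 0 0.006 0 0 0.02;0 0 0 0.008 0 0 0.02;0 0 0 0.008 0 0 0.02;0 0 0 0.008 0 0 0.02",
)

```text
time: 4.38
tcp_pos: [0.6321, 0.2577, 0.0338]
orientation: [0.656, 0.755, 0.002, 0.002]
force: [-1.2, -6.1, 23.3]
opening: 0.0306
grip_force: 50.3
```

Emit:
servo_tool(
  increments="0 0 0 0.002 0 -0.002 0.02;0 0 0 0.004 0 -0.002 0.02;0 0 0 0.006 0 -0.002 0.02;0 0 0 0.006 0 -0.002 0.02;0 0 0 0.006 0 -0.002 0.02",
)

```text
time: 4.8
tcp_pos: [0.632, 0.2578, 0.034]
orientation: [0.657, 0.754, -0.001, 0.004]
force: [3.9, -16.0, 16.3]
opening: 0.0304
grip_force: 51.7
```

Emit:
servo_tool(
  increments="0 0 0 0 0 0 0.085;0 0 0 0 0 0 0.085;0 0 0 0 0 0 0.085;0 0 0 0 0 0 0.085;0 0 0 0 0 0 0.085;0 0 0 0 0 -0.03 0.085;0 0 0 0 0 -0.07 0.085;0 0 0 0 0 -0.11 0.085",
)

```text
time: 5.47
tcp_pos: [0.6276, 0.2636, 0.1422]
orientation: [0.655, 0.756, -0.001, -0.001]
force: [0.8, 0.2, 0.8]
opening: 0.085
grip_force: 0.0
```

```bash
python3 -c "
from h import *
from rig import robot
print(robot.observe()['q'])
inc((.455,-.022,.13),79.8);inc((.455,-.022,.13),-100.2)"
```

```text
[-0.1855  0.6518 -0.4749  1.4904  0.3188  1.08   -0.5859]
[-0.0032 -0.0017 -1.2499] [-0.2581 -0.2115  0.0131] F [0.8161 0.2252 0.7703]
[-0.0019  0.0034  1.8916] [-0.2581 -0.2115  0.0131] F [0.8161 0.2252 0.7703]
```

Emit:
servo_tool(
  increments="0 0 -1.25 -0.258 -0.2115 0.013 0.085;0 0 -1.25 -0.258 -0.2115 0.013 0.085;0 0 -1.25 -0.258 -0.2115 0.013 0.085;0 0 -1.25 -0.258 -0.2115 0.013 0.085;0 0 -1.25 -0.258 -0.2115 0.013 0.085;0 0 -1.25 -0.258 -0.2115 0.013 0.085;0 0 -1.25 -0.258 -0.2115 0.013 0.085;0 0 -1.25 -0.258 -0.2115 0.013 0.085",
)

```text
time: 6.13
tcp_pos: [0.4552, -0.0218, 0.1292]
orientation: [0.211, 0.978, -0.0, -0.0]
force: [0.3, -0.6, -0.8]
opening: 0.085
grip_force: 0.0
```

```bash
python3 -c "
from h import *
inc((.455,-.022,.10),79.8)"
```

```text
[-0.0003 -0.0001 -0.2462] [ 0.0001 -0.0003  0.0292] F [ 0.3225 -0.59   -0.7761]
```

Finish the turn and check the sleeve, and the brush under the fingers, in one picture.

Emit:
servo_tool(
  increments="0 0 -0.246 0 0 0.03 0.085;0 0 -0.246 0 0 0.03 0.085;0 0 -0.246 0 0 0.03 0.085;0 0 -0.246 0 0 0.03 0.085;0 0 -0.246 0 0 0.03 0.085",
)

```text
time: 6.55
tcp_pos: [0.4573, -0.0196, 0.0999]
orientation: [0.094, 0.996, 0.0, 0.0]
force: [0.3, -0.2, 0.6]
opening: 0.0849
grip_force: 0.0
```

```bash
python3 - <<'E'
from h import *
from rig import robot
inc((.455,-.022,-.003),79.8)
t=robot.read_camera("top")["image"][130:230,85:285,::-1]; s=robot.read_camera("side")["image"][200:350,280:480,::-1];s2=robot.read_camera("side")["image"][270:420,70:270,::-1]
a=np.hstack([cv2.resize(t,(400,200)),cv2.resize(s2,(400,200))[:, :]])
cv2.imwrite("pics/D.png",np.vstack([np.hstack([cv2.copyMakeBorder(cv2.resize(t,(400,200)),0,100,0,0,0),cv2.resize(s2,(400,300))]),cv2.copyMakeBorder(cv2.resize(s,(400,300)),0,0,0,400,0)]))
E
```

```text
[ 0.0008  0.0009 -0.0098] [ 0.0019 -0.0029  0.1029] F [ 0.2876 -0.1558  0.6059]
```

View pics/D.png

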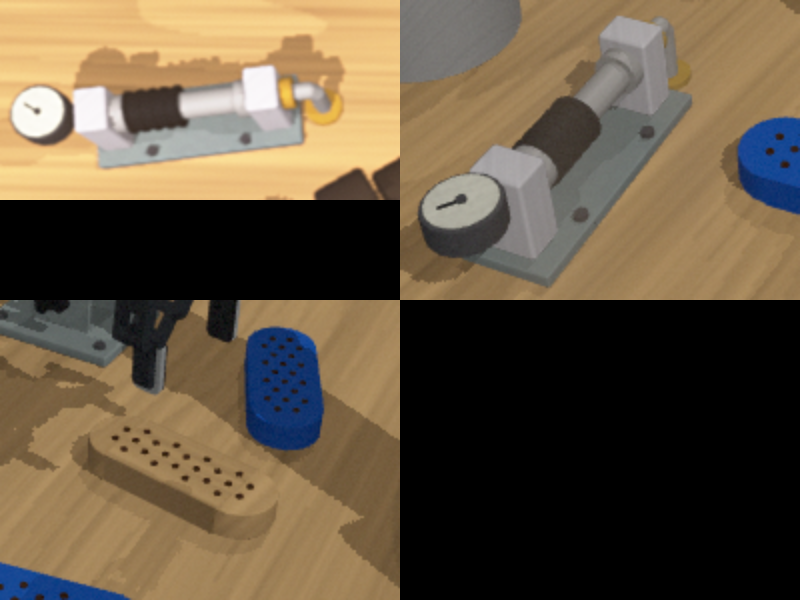

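The sleeve, at (155,110) in the top crop, sits against the collar at the gauge block, so the valve is open. The fingers straddle the beech back. Descending.

Emit:
servo_tool(
  increments="0 0 -0.01 0.002 -0.003 0.04 0.085;0 0 -0.01 0.002 -0.003 0.075 0.085;0 0 -0.01 0.002 -0.003 0.09 0.085;0 0 -0.01 0.002 -0.003 0.1 0.085;0 0 -0.01 0.002 -0.003 0.1 0.085;0 0 -0.01 0.002 -0.003 0.1 0.066;0 0 -0.01 0.002 -0.003 0.1 0.066;0 0 -0.01 0.002 -0.003 0.1 0.066",
)

```text
time: 7.37
tcp_pos: [0.4552, -0.0231, 0.0005]
orientation: [0.088, 0.996, 0.0, 0.001]
force: [-0.4, 0.7, -0.3]
opening: 0.0661
grip_force: 0.0
```

Emit:
servo_tool(
  increments="0 0 0 0 0 0.001 0.066;0 0 0 0 0 0.002 0.066;0 0 0 0 0 0.003 0.066;0 0 0 0 0 0.003 0.066",
)

```text
time: 7.7
tcp_pos: [0.4542, -0.0233, -0.0036]
orientation: [0.088, 0.996, -0.0, 0.0]
force: [-0.7, -0.2, -0.0]
opening: 0.0661
grip_force: 0.0
```

Emit:
servo_tool(
  increments="0 0 0 0 0 0 0.05;0 0 0 0 0 0 0.05;0 0 0 0 0 0 0.05;0 0 0 0 0 0 0.05",
  grip_force=100,
)

```text
time: 8.03
tcp_pos: [0.4542, -0.0232, -0.0031]
orientation: [0.088, 0.996, -0.0, 0.0]
force: [-3.6, -0.8, 12.7]
opening: 0.0579
grip_force: 106.9
```

Emit:
servo_tool(
  increments="0 0 0 0 0 -0.03 0.05;0 0 0 0 0 -0.07 0.05;0 0 0 0 0 -0.11 0.05;0 0 0 0 0 -0.15 0.05;0 0 0 0 0 -0.19 0.05;0 0 0 0 0 -0.19 0.05",
)

```text
time: 8.53
tcp_pos: [0.4576, -0.022, 0.1928]
orientation: [0.087, 0.996, 0.0, 0.005]
force: [1.8, -0.1, -1.9]
opening: 0.0578
grip_force: 108.4
```

```bash
python3 - <<'E'
from h import *
from rig import robot
a=np.radians(16.5);yw=np.radians(-1.5)
n=np.array([-np.sin(a)*np.cos(yw),-np.sin(a)*np.sin(yw),np.cos(a)])
print(robot.observe()['q'])
c=np.array([.632,-.201,.0945])
# tcp at underside level - ~4mm
inc(c+n*.05,88.5,n)
s=robot.read_camera("side")["image"][50:350,180:580,::-1]
cv2.imwrite("pics/E.png",cv2.resize(s,(800,600)))
E
```

```text
[ 0.6821  0.3401 -0.9289  1.9679  0.3304  0.9816  0.9919]
[-0.0211 -0.2781 -0.1475] [-0.1884 -0.1481  0.052 ] F [ 1.8334 -0.0708 -1.8669]
```

View pics/E.png

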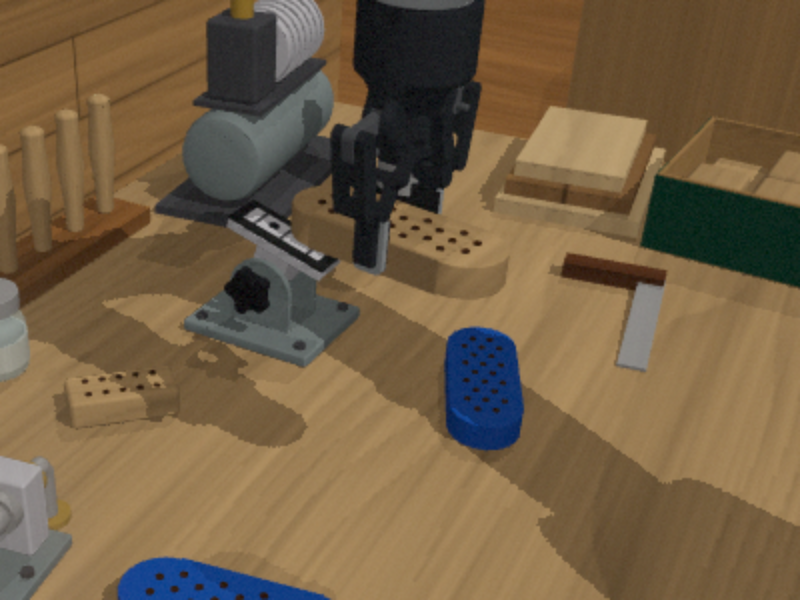

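The beech back is held square and level in the jaws, and the plate is undisturbed at crop (283,237). Next I'll move above the seal, already tilted to match it.

Emit:
servo_tool(
  increments="-0.02 -0.278 -0.1475 -0.188 -0.148 0.02 0.05;-0.02 -0.278 -0.1475 -0.188 -0.148 0.02 0.05;-0.02 -0.278 -0.1475 -0.188 -0.148 0.02 0.05;-0.02 -0.278 -0.1475 -0.188 -0.148 0.02 0.05;-0.02 -0.278 -0.1475 -0.188 -0.148 0.02 0.05;-0.02 -0.278 -0.1475 -0.188 -0.148 0.02 0.05;-0.02 -0.278 -0.1475 -0.188 -0.148 0.02 0.05;-0.02 -0.278 -0.1475 -0.188 -0.148 0.02 0.05",
)

```text
time: 9.25
tcp_pos: [0.613, -0.2032, 0.1638]
orientation: [0.015, 0.99, -0.001, 0.137]
force: [-0.7, 1.2, -1.5]
opening: 0.0581
grip_force: 108.2
```

```bash
python3 - <<'E'
from h import *
from rig import robot
a=np.radians(16.5);yw=np.radians(-1.5)
n=np.array([-np.sin(a)*np.cos(yw),-np.sin(a)*np.sin(yw),np.cos(a)])
c=np.array([.632,-.201,.0945])
inc(c+n*.03,88.5,n);inc(c-n*.004,88.5,n)
s=robot.read_camera("side")["image"][110:230,240:400,::-1]
t=robot.read_camera("top")["image"][100:235,380:540,::-1]
cv2.imwrite("pics/F.png",np.hstack([cv2.resize(s,(400,300),interpolation=cv2.INTER_CUBIC),cv2.resize(t,(400,338),interpolation=cv2.INTER_CUBIC)[:300]]))
E
```

```text
[ 0.0003 -0.0125 -0.0035] [0.001  0.0027 0.0418] F [-0.667   1.2226 -1.4786]
[ 0.0003 -0.0125 -0.0035] [0.0006 0.0027 0.0758] F [-0.667   1.2226 -1.4786]
```

View pics/F.png

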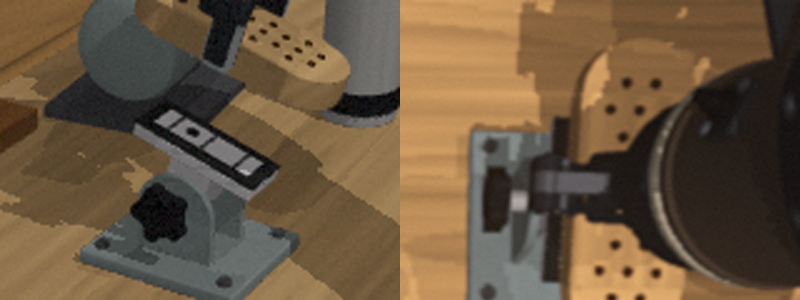

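Emit:
servo_tool(
  increments="0 -0.012 -0.003 0.001 0.003 0.02 0.05;0 -0.012 -0.003 0.001 0.003 0.04 0.05;0 -0.012 -0.003 0.001 0.003 0.052 0.05;0 -0.012 -0.003 0.001 0.003 0.06 0.05;0 -0.012 -0.003 0.001 0.003 0.064 0.05;0 -0.012 -0.003 0.001 0.003 0.066 0.05;0 -0.012 -0.003 0.001 0.003 0.066 0.05;0 -0.012 -0.003 0.001 0.003 0.066 0.05",
)

```text
time: 10.02
tcp_pos: [0.6311, -0.1992, 0.1034]
orientation: [0.012, 0.989, -0.003, 0.145]
force: [0.3, -0.4, -1.6]
opening: 0.0581
grip_force: 108.2
```

```bash
python3 - <<'E'
from h import *
from rig import robot
a=np.radians(16.5);yw=np.radians(-1.5)
n=np.array([-np.sin(a)*np.cos(yw),-np.sin(a)*np.sin(yw),np.cos(a)])
c=np.array([.632,-.201,.0945])
inc(c-n*.003,88.5,n)
ct,cs=robot.read_camera("top"),robot.read_camera("side")
s=cs["image"][130:220,250:370,::-1].copy()
t=ct["image"][120:240,390:510,::-1].copy()
cv2.imwrite("pics/G.png",np.hstack([cv2.resize(s,(400,300),interpolation=cv2.INTER_CUBIC),cv2.resize(t,(400,400),interpolation=cv2.INTER_CUBIC)[:300]]) if 0 else np.hstack([cv2.copyMakeBorder(cv2.resize(s,(400,300),interpolation=cv2.INTER_CUBIC),0,100,0,0,0),cv2.resize(t,(400,400),interpolation=cv2.INTER_CUBIC)]))
# expected centre/hole-end projections of the brush when flush now
E
```

```text
[-0.0011  0.0034  0.0027] [ 0.0016 -0.0018  0.0118] F [ 0.3196 -0.3698 -1.5651]
```

View pics/G.png

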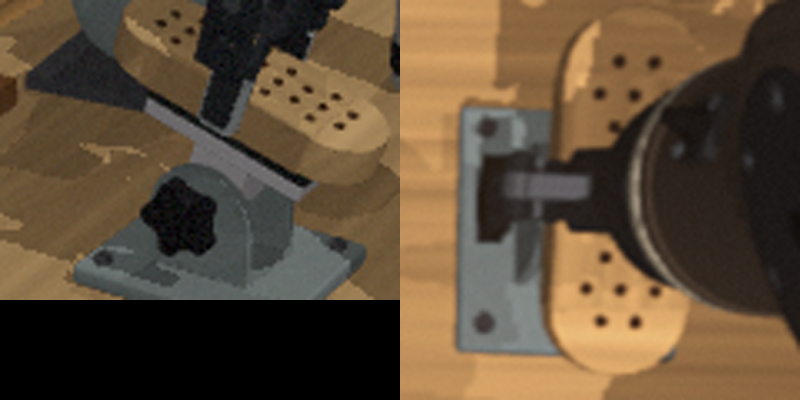

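The back sits just above the seal and parallel to it. I'll check centring by triangulating the end tuft-hole pairs.

```bash
python3 - <<'E'
from h import *
from rig import robot
ct,cs=robot.read_camera("top"),robot.read_camera("side")
a=(np.float64([(620,61),(654,62),(601,321),(636,322)])-(400,0))/3.3333+(390,120)
b=np.float64([(162,30),(176,14),(340,126),(354,115)])/3.3333+(250,130)
X,e1,e2=tri(ct,cs,a,b);x=X[0]+X[1]-X[2]-X[3];x/=np.linalg.norm(x);y=X[0]+X[2]-X[1]-X[3];y/=np.linalg.norm(y);n=np.cross(x,y)
print(X,X.mean(0),e1,e2,"slope",np.degrees(np.arcsin(x[2])),"yaw",np.degrees(np.arctan2(x[1],x[0])))
m=X.mean(0); c=np.array([.6319,-.201,.0941]); d=m-c
a=np.radians(16.5);yw=np.radians(-1.5)
sx=np.array([np.cos(a)*np.cos(yw),np.cos(a)*np.sin(yw),np.sin(a)]);sz=np.array([-np.sin(a)*np.cos(yw),-np.sin(a)*np.sin(yw),np.cos(a)]);sy=np.cross(sz,sx)
print("rel seal x y z",d@sx,d@sy,d@sz, "(z-24mm = gap)")
Rt=Ro.from_quat(robot.observe()["orientation"]); print("tool axes along seal x,y,z",[Rt.inv().apply(v) for v in(sx,sy,sz)])
E
```

```text
[[ 0.6785 -0.1935  0.1429]
 [ 0.6769 -0.2064  0.1476]
 [ 0.57   -0.189   0.1153]
 [ 0.5695 -0.2043  0.1155]] [ 0.6237 -0.1983  0.1303] [0.7602 0.3266 0.4014 0.6338] [0.4167 0.1764 0.2291 0.3575] slope 15.438231469926613 yaw -1.7569093504311546
rel seal x y z 0.002408915971955176 0.0025022661144371485 0.03708007245887189 (z-24mm = gap)
tool axes along seal x,y,z [array([-1.    , -0.0024,  0.0033]), array([-0.0024,  1.    , -0.0012]), array([-0.0033, -0.0012, -1.    ])]
```

Emit:
servo_tool(
  increments="0 0.003 0 0.002 -0.002 0.002 0.05;0 0.003 0 0.002 -0.002 0.005 0.05;0 0.003 0 0.002 -0.002 0.008 0.05;0 0.003 0 0.002 -0.002 0.01 0.05;0 0.003 0 0.002 -0.002 0.01 0.05;0 0.003 0 0.002 -0.002 0.01 0.05",
  grip_force=120,
)

```text
time: 10.72
tcp_pos: [0.6312, -0.2016, 0.093]
orientation: [0.012, 0.99, -0.003, 0.143]
force: [-10.3, 0.3, 13.1]
opening: 0.0576
grip_force: 134.6
```

Emit:
servo_tool(
  increments="0 0 0 0 0 0.001 0.05;0 0 0 0 0 0.002 0.05;0 0 0 0 0 0.002 0.05;0 0 0 0 0 0.002 0.05",
)

```text
time: 11.05
tcp_pos: [0.6312, -0.2015, 0.0929]
orientation: [0.012, 0.99, -0.004, 0.143]
force: [-26.0, 0.7, 36.7]
opening: 0.0581
grip_force: 138.3
```

Emit:
servo_tool(
  increments="0 0 0 0.001 0 -0.0005 0.05;0 0 0 0.0015 0 -0.001 0.05;0 0 0 0.0015 0 -0.001 0.05;0 0 0 0.0015 0 -0.001 0.05",
)

```text
time: 11.38
tcp_pos: [0.6312, -0.2015, 0.093]
orientation: [0.012, 0.989, -0.003, 0.144]
force: [-10.9, 0.3, 19.6]
opening: 0.0576
grip_force: 135.1
```

```bash
python3 - <<'E'
from h import *
from rig import robot
o=robot.observe();R=Ro.from_quat(o["orientation"]);print("F,M in tool",R.inv().apply(o["force"]),R.inv().apply(o["moment"]), R.as_matrix()[:,2], "tilt",np.degrees(np.arcsin(R.as_matrix()[0,2])))
cs=robot.read_camera("side");ct=robot.read_camera("top")
s=cs["image"][130:205,260:360,::-1]
cv2.imwrite("pics/H.png",cv2.resize(s,(800,600),interpolation=cv2.INTER_CUBIC))
E
```

```text
F,M in tool [  4.8587  -0.0754 -21.945 ] [-0.1258  1.0901  0.0864] [ 0.2854 -0.0099 -0.9583] tilt 16.584759845707595
```

View pics/H.png

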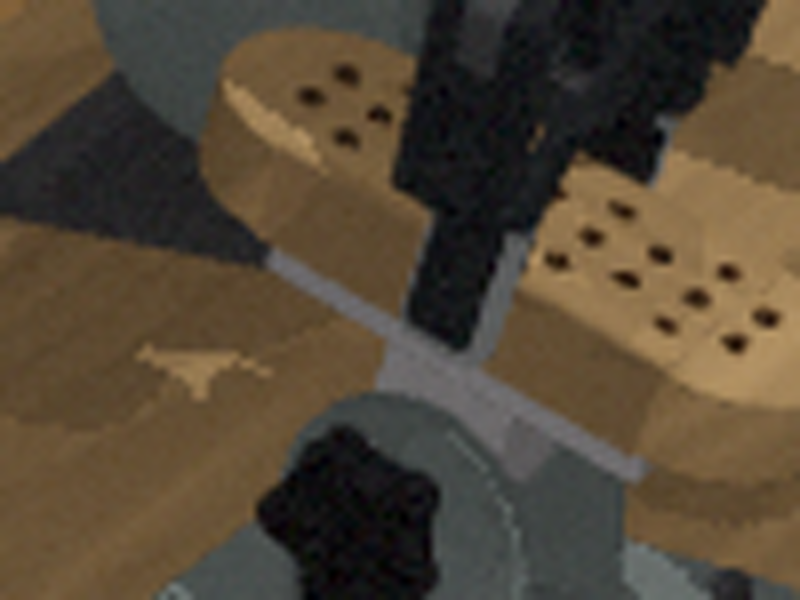

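Emit:
servo_tool(
  increments="0 0 0 0.001 0 0 0.05;0 0 0 0.001 0 0 0.05;0 0 0 0.001 0 0 0.05",
)

```text
time: 11.73
tcp_pos: [0.6312, -0.2015, 0.093]
orientation: [0.012, 0.989, -0.003, 0.145]
force: [-6.9, -0.8, 17.2]
opening: 0.0576
grip_force: 134.8
```

```bash
cat > m.py <<'E'
from h import *
from rig import robot
o=robot.observe();R=Ro.from_quat(o["orientation"]);print("F,M tool",R.inv().apply(o["force"]),R.inv().apply(o["moment"]),"tilt",np.degrees(np.arcsin(R.as_matrix()[0,2])),o["tcp_pos"])
J=o["tau"];print(J)
E
python3 m.py
```

```text
F,M tool [  1.6637  -0.9734 -18.4986] [0.0136 0.4238 0.111 ] tilt 16.68688994023029 [ 0.6312 -0.2015  0.093 ]
[ -1.782  -56.7606 -11.5815 -21.8251   0.4224  -2.0707   0.0861]
```

Emit:
servo_tool(
  increments="0 0.015 0 0 0 0 0.05;0 0.015 0 0 0 0 0.05;0 0.015 0 0 0 0 0.05",
)

```text
time: 11.98
tcp_pos: [0.631, -0.2015, 0.093]
orientation: [0.012, 0.99, -0.003, 0.137]
force: [-9.3, -0.4, 18.6]
opening: 0.0581
grip_force: 135.5
```

```bash
python3 m.py
```

```text
F,M tool [  3.8673  -0.7116 -20.4012] [0.0635 0.2731 0.0262] tilt 15.795318808023993 [ 0.631  -0.2015  0.093 ]
[ -2.4542 -55.7943 -11.7426 -22.66     0.3573  -2.108    0.0927]
```

Emit:
servo_tool(
  increments="0 -0.014 0 0 0 0 0.05;0 -0.014 0 0 0 0.0003 0.05;0 -0.014 0 0 0 0.0003 0.05;0 -0.014 0 0 0 0.0003 0.05",
)

```text
time: 12.32
tcp_pos: [0.6312, -0.2015, 0.093]
orientation: [0.012, 0.989, -0.003, 0.145]
force: [-8.9, -1.3, 19.7]
opening: 0.0578
grip_force: 135.7
```

```bash
python3 m.py; python3 - <<'E'
from h import *
from rig import robot
# dark/aluminium edge check: compare plate lower edge and brush edge directions in side view
im=robot.read_camera("side")["image"]; g=cv2.resize(im[130:205,260:360],(800,600),interpolation=cv2.INTER_CUBIC).astype(int)
mx=g.max(2);mn=g.min(2); grey=((mx-mn)<25)&(mx>90)&(mx<190)
for c in list(range(290,390,20))+list(range(540,640,20)):
    r=np.where(grey[200:520,c])[0]+200; r=r[(abs(r-(258+(c-270)*.565))<45)]; print(c,r.min() if len(r) else None,r.max() if len(r) else None, end="; ")
print()
E
```

```text
F,M tool [  2.8491  -1.5885 -21.3936] [-0.1232  0.6913  0.1496] tilt 16.62192818897761 [ 0.6312 -0.2015  0.093 ]
[ -2.1805 -54.9732 -11.2603 -21.9272   0.5568  -2.4419   0.0892]
290 256 282; 310 269 295; 330 280 305; 350 292 318; 370 304 328; 540 406 455; 560 416 442; 580 427 453; 600 440 464; 620 451 477;
```

```bash
python3 - <<'E'
from h import *
from rig import robot
a=[]
for i in range(8):
    im=robot.read_camera("side")["image"]; o=robot.observe();R=Ro.from_quat(o["orientation"]); a.append(np.r_[R.inv().apply(o["force"]),R.inv().apply(o["moment"])])
print(np.mean(a,0),np.std(a,0),"tool y z-comp",R.as_matrix()[2,1])
def band(im):
    g=cv2.resize(im[130:205,260:360],(800,600),interpolation=cv2.INTER_CUBIC).astype(int)
    mx=g.max(2);mn=g.min(2); ok=((mx-mn)<25)&(mx>90)&(mx<190); P=[]
    for c in list(range(280,360,5))+list(range(560,630,5)):
        r=np.where(ok[:,c])[0]; r=r[abs(r-(258+(c-270)*.575))<45]
        if len(r): P.append((c,r.max()))
    P=np.array(P); return np.polyfit(P[:,0],P[:,1],1), np.polyval(np.polyfit(P[:,0],P[:,1],1),[290,620]),len(P)
print(band(im)); print(band(cv2.imread("pics/side0.png")[...,::-1]))
E
```

```text
[  2.7232  -0.501  -22.5867  -0.0624   0.699    0.0807] [0.3834 0.2416 0.3472 0.0274 0.0503 0.0246] tool y z-comp -0.003116923491125427
(array([  0.5888, 111.4441]), array([282.1848, 476.4758]), 30)
(array([  0.5897, 111.3795]), array([282.379 , 476.9646]), 30)
```

The plate angle is unchanged (edge slope 0.589 against 0.590 before). The pressure centre is about 6 mm along and 7 mm across from the seal centre, well inside the seal. The push is steady at about 22 N, so I'm handing in.

```bash
python3 -c "
from rig import robot
print(robot.close_job())"
```

```text
the job is handed in; nothing more can be done
None
```

I slid the valve sleeve to its stop at the gauge end, then pressed the long beech brush back flush and centred on the seal. It is still gripped and held at about 22 N, and the plate's angle is unchanged. The job is handed in, but no verdict came back.

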